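Lay out the finished silver and scrap the miscast buckle

ROBOT

A 6-joint arm with a two-finger parallel gripper is mounted at the origin on the work surface. World frame = base frame: x ahead of the robot, y to its left, z up, the work surface at z = 0. Lengths are in m, angles in rad, forces in N, time in s.
With the tool pointing down it reaches from about 0.325 to 0.9 m from the base axis. Payload 6.1 kg.
Tool frame: the origin (TCP) lies at the very end of the fingers, on their centre line; the grasp point (between the pads) lies 19 mm behind it (bot.tcp_to_grasp is the distance from the TCP to the grasp point, in m); z points along the fingers, y is the line along which they close (so a half turn about z gives the same grasp; the last joint's range is limited). The gripper opens to 85 mm and grips with 20 to 120 N. Pads are 22 mm wide; open, the fingers measure 114 mm over their backs; the gripper's body (76 mm by 85 mm) begins 54 mm behind the grasp point. The pads swing forward as they close: fully open they stand 13 mm farther back than shut.
Start: joints at [-1.297, 0.22, 1.526, -0, 1.395, -0.126], TCP at [0.243, -0.576, 0.231] pointing down, gripper open.
Joint ranges: [-2.98, 2.98], [-0.91, 2.08], [0.09, 2.57], [-1.24, 4.39], [0.2, 2.65], [-2.68, 2.68]. Speed limits (rad/s): [2.57, 2.57, 3.01, 3.14, 3.14, 3.14].

INTERFACE

Orientations are given as a unit quaternion [x, y, z, w].
In Python, from plant import bot gives the robot as it stands.
- The arm moves only by the shell command python3 -m handwheel 'ROWS' [FORCE]. ROWS is text: rows parted by semicolons, each of 7 numbers parted by spaces: the finger opening in m, from 0 to 0.0854, then the shift along the tool's x, y, z in m, then the turn, a rotation vector about the tool's x, y, z in degrees. A call has 1 to 8 rows; each row shifts and turns the commanded pose from where the row before left it, along the tool's axes as they then stand; what a row does not reach is not made up. A row lasts 1/8 s, in which the tool goes at most 62.5 mm and 10.7 degrees, less where a joint would pass 70% of its speed; a pose out of reach is approached as far as the arm can. A call with a gripper value outside its range is refused whole. The fingers move at their own pace and stop on an object; FORCE is the grip in N (left out, the last holds). Time passes only in rows, so rows that do not move let the fingers close. It gives the time, the measured TCP pose, the force, the opening and the grip force at its end, in the units of the state.
- bot.get_obs(): the state, without advancing time (a new reading comes with each control period).
- bot.grab_frame(name): name is "scene" or "top"; returns the picture (480x640x3 uint8, red, green, blue); there is no depth.
- bot.camera_params(name): a dict with "mtx" (3x3 intrinsics, pixels), "view" (4x4, takes a point from world to camera coordinates). Camera axes: x right, y down, z forward; pixel columns grow to the right and rows downward; lengths in m; the calibration is good to about 2 mm. A picture is of the moment at which its call begins. camera_params takes no time and is no camera call.
- bot.hand_in(): hands the job in; it is judged then, once.
The state is a dict: "t": time; "q": joint angles; "joint_vel": joint speeds; "effort": joint torques, N m; "position": TCP position; "tcp_rot": TCP orientation; "contact_force": force on the tool from outside, world axes, zero at the start; "moment": the same for the moment, N m; "grip_width": opening from 0.0 (shut) to 1.0 (fully open); "finger_force": force on a finger pad.
Only numpy, scipy, OpenCV 4.12 (cv2) and the standard library are available. Lean on these libraries where they do the work, as an engineer would, in place of code of your own. Each camera call takes 0.05 s, during which the arm holds its last target. There are 200 camera calls.

TASK

Lay the finished silver out in the velvet trays, each piece flat and set down gently: the bangle round the post of the round tray, the hair slide lengthways in the long narrow tray and the whole belt buckle lengthways in the rectangular one, about centred. The miscast half buckle is scrap: push it down through the sprung flap in the top of the grey steel box so that it falls inside. Leave the hammer and the wooden bowl where they are.

Things in the scene. Friction and masses are not known exactly. Their poses are not given: they have to be found in the camera images.
- bangle: the round silver bangle lying flat on the bench: a plain ring, 64 mm outside diameter, 56 mm inside, 14 mm high. Origin: centre of its underside, z up.
- hair_slide: the silver hair slide (barrette) lying flat: a slim bar 88 mm long with rounded ends, 16 mm wide, 6 mm high at its edges and 12 mm high along the middle, where a 10 mm wide ridge carries a row of beads. Origin: centre of its underside; x along its length, z up. Grip it across its 16 mm width.
- buckle: the whole silver belt buckle lying flat: a closed rectangular frame 52 mm (x) by 40 mm (y), 9 mm high, its sides 8 mm wide, with a thin strap bar and a prong in the middle. Origin: centre of its underside; x along its 52 mm length, z up. Grip it across its 40 mm width.
- half_buckle: The miscast scrap buckle: duller, only half a frame, a U 24 (x) by 40 (y) by 9 mm high, sides 8 mm wide, open to +x with ragged ends. Origin: centre of that outline, underside; z up. Grip it across its 40 mm, over the legs (24 mm along the flap box's x fits its slot). Let go inside the flap by opening to about 60 mm (the slot is 130 mm long), wait for the fall, then lift straight out.
- bangle_tray: the bangle's tray, fixed: a round dark wooden disc topped with black velvet, 104 mm in diameter and 6 mm high without a rim, with a round post 36 mm in diameter standing 8 mm above the velvet in its middle. The bangle goes flat round the post (10 mm clearance). Origin: centre of its underside, z up.
- slide_tray: the hair slide's tray, fixed: a long narrow black velvet tray, inside 112 mm (x) by 40 mm (y), its velvet floor 6 mm above the bench, its dark wooden border 5 mm wide and 10 mm above the bench. Origin: centre of its underside; x along its length, z up.
- buckle_tray: the buckle's tray, fixed: a rectangular black velvet tray, inside 76 mm (x) by 62 mm (y), its velvet floor 6 mm above the bench, its dark wooden border 5 mm wide and 10 mm above the bench. Origin: centre of its underside; x along its 76 mm length, z up.
- scrap_box: Fixed grey steel scrap box, 104 (x) by 160 (y), 95 mm high; origin: centre of underside. Closed but for a 62 (x) by 130 (y) slot centred in its top, filled by one steel flap hinged at the slot's +x edge, free at -x. It swings down inside under 1 to 2 N and springs shut by itself. Push the scrap through 7 mm to the -x side of centre, fingers closing along y, till the tips are 45 mm below the top.
- hammer: bystander: a hammer, 240 mm long, lying on the far part of the bench; to be left alone. Origin at its middle, on the bench; x along the handle.
- bowl: bystander: an empty dark wooden bowl, 90 mm in diameter, 45 mm high, at the far left of the work; to be left alone. Origin: centre of its underside.
Things that resemble listed ones, but are neither listed nor needed, are in the scene too. Leave any black look-alike of the half_buckle alone. Several things have the shape of the hair_slide; the one meant has the colours described above.

How it is judged:
By the outcome, as a careful person would: the job done as asked, in the order asked, and still so for the second after the job is handed in, with the robot touching nothing.
It also fails if it takes over 99 s, if anything falls off the work surface, if the arm or the gripper's body presses on something with over 40 N, if the wrist force passes 120 N, or if a joint passes its speed limit or range.

## Working session

There is one attempt and no reset: what is moved stays moved. The work goes in short steps, Python scripts to look and compute and a shell command to move; the robot and the scene stay as the last step left them, time stands still between calls to the robot, and variables do not carry over. Pictures are saved under pics/ and viewed, at most 14 in all, crops included, and the job is handed in when it is done.

```bash
mkdir -p pics; ls; python3 - <<'E'
from plant import bot
import cv2
for n in("top","scene"):
    f=bot.grab_frame(n); cv2.imwrite(f"pics/{n}0.png",f[:,:,::-1])
    p=bot.camera_params(n); print(n,p["mtx"].round(1).tolist(),p["view"].round(3).tolist())
o=bot.get_obs(); print(o["t"],o["position"],o["tcp_rot"],o["contact_force"])
E
```

```text
pics
top [[571.2, 0.0, 312.4], [0.0, 571.2, 235.5], [0.0, 0.0, 1.0]] [[0.015, -1.0, -0.005, -0.001], [-0.98, -0.014, -0.199, 0.533], [0.199, 0.008, -0.98, 1.076], [0.0, 0.0, 0.0, 1.0]]
scene [[573.5, 0.0, 317.4], [0.0, 573.5, 241.2], [0.0, 0.0, 1.0]] [[0.718, 0.696, -0.015, -0.4], [0.537, -0.568, -0.624, -0.25], [-0.443, 0.44, -0.781, 1.663], [0.0, 0.0, 0.0, 1.0]]
0.1 [ 0.2431034  -0.57521234  0.23030067] [ 9.80089551e-01  1.98554105e-01 -7.72738379e-05 -8.55956275e-04] [-0.20613878  0.09495757 -0.20581692]
```

View pics/top0.png

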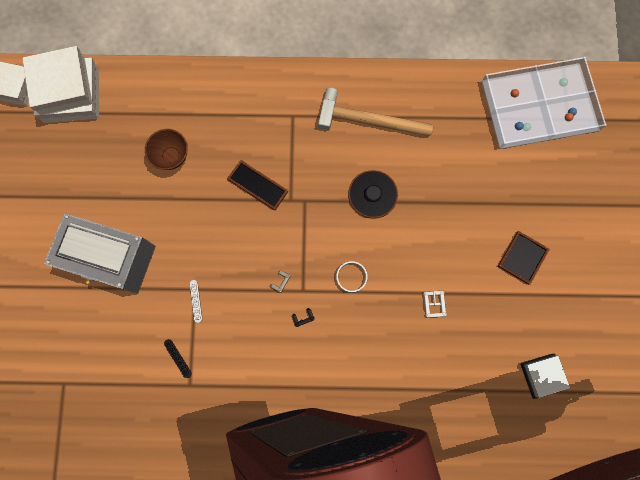

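View pics/scene0.png

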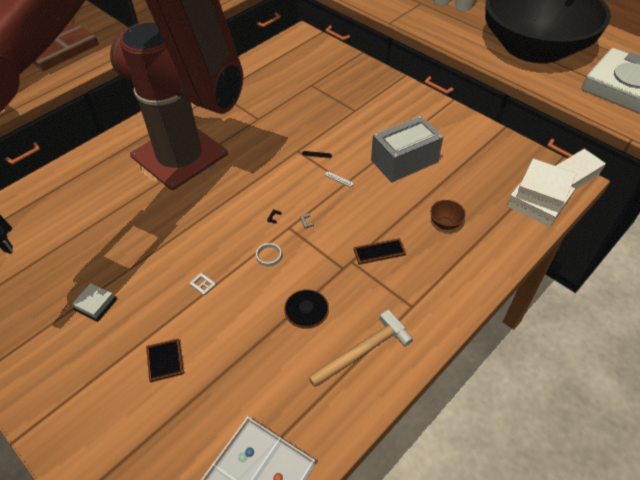

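Top view shows:
- **Hair slide shapes:** silver beaded bar at (196,301) and a black bar at (177,358). The silver one fits.
- **Half buckle shapes:** dull grey U at (281,281) and a black U at (303,317). The grey one fits.
- **Other pieces:** bangle (351,277), whole buckle (434,304).
- **Trays and box:** slide tray (258,185), round tray (373,194), buckle tray (523,258), scrap box (100,253).

The scene view agrees. Next I'll measure and take one enlarged crop to confirm.

```bash
cat > h.py <<'E'
from plant import bot
import numpy as np, cv2
from scipy.spatial.transform import Rotation as R
def ray(n,uv,z):
    p=bot.camera_params(n); V=np.array(p["view"]); Rm,t=V[:3,:3],V[:3,3]
    uv=np.atleast_2d(uv).astype(float)
    d=(np.linalg.inv(p["mtx"])@np.c_[uv,np.ones(len(uv))].T).T@Rm
    c=-Rm.T@t
    return (c+d*((z-c[2])/d[:,2])[:,None])[:,:2]
def proj(n,P):
    p=bot.camera_params(n); V=np.array(p["view"]); q=(V[:3,:3]@np.atleast_2d(P).T).T+V[:3,3]
    q=(np.array(p["mtx"])@q.T).T; return q[:,:2]/q[:,2:]
def blob(img,roi,test):
    x0,y0,x1,y1=roi; h=cv2.cvtColor(img,cv2.COLOR_RGB2HSV)[y0:y1,x0:x1].astype(int)
    m=test(h[...,0],h[...,1],h[...,2]).astype(np.uint8)
    n,l,s,c=cv2.connectedComponentsWithStats(m); k=1+np.argmax(s[1:,4])
    cs,_=cv2.findContours((l==k).astype(np.uint8),cv2.RETR_EXTERNAL,cv2.CHAIN_APPROX_NONE)
    return max(cs,key=len)[:,0]+[x0,y0], np.argwhere(l==k)[:,::-1]+[x0,y0]
def rect(n,c,z):
    w=(ray(n,c,z)*1000).astype(np.float32); (cx,cy),(a,b),th=cv2.minAreaRect(w)
    if a<b:a,b,th=b,a,th+90
    return round(cx,1),round(cy,1),round(a,1),round(b,1),round((th+90)%180-90,1)  # mm, long axis angle
silver=lambda H,S,V:(S<70)&(V>95)
dark=lambda H,S,V:(V<60)
E
python3 - <<'E'
from h import *
t=cv2.imread("pics/top0.png")[:,:,::-1].copy(); s=cv2.imread("pics/scene0.png")[:,:,::-1].copy()
top={"bangle":((325,250,380,300),silver,.014),"slide":((180,270,210,330),silver,.009),"buckle":((415,280,455,325),silver,.009),
"half":((262,262,300,298),lambda H,S,V:(S<90)&(V>80),.009),"btray":((340,160,405,225),dark,.006),"stray":((222,155,292,215),dark,.006),"ktray":((490,225,555,290),dark,.006),
"box":((40,205,165,300),lambda H,S,V:(S<60)&(V>95),.095)}
sc={"bangle":((245,235,290,270),silver,.014),"slide":((320,165,360,190),silver,.009),"buckle":((185,268,220,298),silver,.009),
"half":((295,207,320,232),lambda H,S,V:(S<90)&(V>80),.009),"btray":((275,280,340,335),dark,.006),"stray":((345,230,415,270),dark,.006),"ktray":((135,330,195,390),dark,.006),
"box":((365,110,450,180),lambda H,S,V:(S<60)&(V>95),.095)}
for n,im,D in(("top",t,top),("scene",s,sc)):
    for k,(r,f,z) in D.items():
        c,px=blob(im,r,f); print(n,k,rect(n,c,z),len(px),(ray(n,px,z).mean(0)*1000).round(1))
a=cv2.resize(t[230:385,150:470],None,fx=2.45,fy=2.45,interpolation=cv2.INTER_CUBIC)
b=cv2.resize(t[200:300,40:160],None,fx=2.2,fy=2.2,interpolation=cv2.INTER_CUBIC)
C=np.zeros((600,790,3),np.uint8);C[:a.shape[0],:a.shape[1]]=a[:,:790];C[380:380+b.shape[0],:b.shape[1]]=b
cv2.imwrite("pics/crop0.png",C[:,:,::-1])
E
```

```text
top bangle (459.0, -72.3, 60.9, 60.7, 0.8) 182 [458.2 -72.7]
top slide (404.7, 240.4, 86.0, 16.0, 10.1) 332 [404.4 240.3]
top buckle (406.1, -239.8, 51.3, 42.1, 4.6) 344 [ 406.3 -240. ]
top half (447.7, 71.5, 39.8, 25.6, -26.7) 139 [446.3  68.8]
top btray (634.6, -117.6, 94.5, 93.2, -89.2) 1576 [ 634.6 -118. ]
top stray (651.6, 124.9, 112.4, 40.5, 57.2) 990 [651.4 124.7]
top ktray (504.7, -426.5, 75.1, 62.1, -30.8) 182 [ 522.9 -442.9]
top box (489.9, 423.2, 159.8, 105.9, 73.6) 4317 [490.8 422.1]
scene bangle (462.4, -74.9, 68.5, 61.9, -28.6) 189 [461.9 -75.3]
scene slide (407.1, 238.0, 85.1, 17.9, 10.0) 140 [407.2 238.3]
scene buckle (408.4, -241.3, 53.9, 41.7, 2.9) 239 [ 409.1 -241.3]
scene half (449.7, 69.4, 42.2, 23.0, -27.0) 71 [448.9  67.5]
scene btray (634.8, -116.1, 95.2, 94.9, -44.0) 1173 [ 635.2 -118. ]
scene stray (648.4, 127.5, 111.5, 39.6, 57.3) 566 [648.5 127. ]
scene ktray (501.9, -423.8, 76.4, 62.5, -31.1) 908 [ 502.5 -424.3]
scene box (490.8, 422.8, 159.3, 103.5, 73.7) 1438 [491.8 421.6]
```

View pics/crop0.png

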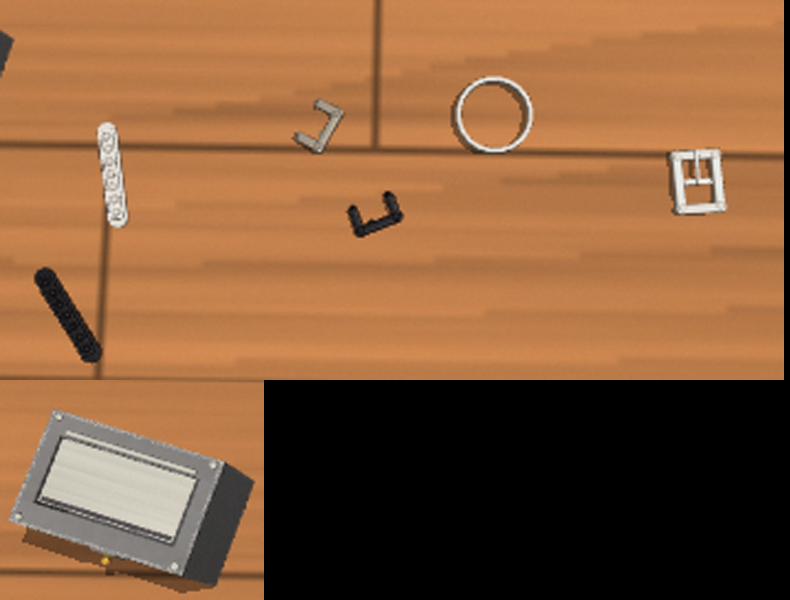

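The crop confirms the silver beaded slide, the grey half buckle (open toward image left) and the bright buckle. The two views agree within 3 mm. I'll enlarge the box to find the hinge side and work out the first move.

```bash
cat >> h.py <<'E'
def go(x,y,z,head=None):  # mm, deg of tool x; prints shift in present tool axes and turn afterwards
    o=bot.get_obs(); p=np.array(o["position"])*1000; M=R.from_quat(o["tcp_rot"]).as_matrix()
    a=np.degrees(np.arctan2(M[1,0],M[0,0])); d=M.T@(np.array([x,y,z])-p)
    print("at",p.round(1),"head",round(a,2),"tilt",(M[:2,2]*57.3).round(2),"shift mm",d.round(1),"turn z deg",None if head is None else round(((a-head)+90)%180-90,1),"t",round(o["t"],2),"F",np.round(o["contact_force"],1),"w",round(o["grip_width"]*85.4,1),"q",np.round(o["q"],2))
E
python3 - <<'E'
from h import *
a=cv2.imread("pics/top0.png")[200:300,30:165];b=cv2.imread("pics/scene0.png")[110:182,365:450]
C=np.zeros((440,790,3),np.uint8)
a=cv2.resize(a,(395,293),interpolation=cv2.INTER_CUBIC);b=cv2.resize(b,(390,330),interpolation=cv2.INTER_CUBIC)
C[:293,:395]=a;C[:330,400:]=b;cv2.imwrite("pics/box.png",C)
go(460.5,-73.5,110)
E
```

```text
at [ 243.1 -575.2  230.3] head 22.9 tilt [-0.03  0.09] shift mm [ 395.5 -377.3  121. ] turn z deg None t 0.1 F [-0.2  0.1 -0.2] w 85.8 q [-1.3   0.22  1.53 -0.    1.39 -0.13]
```

View pics/box.png

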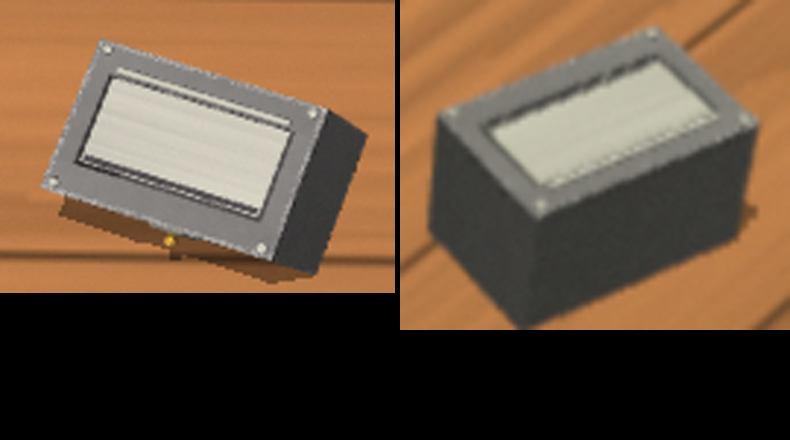

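Left (top view): the hinge barrel runs along the slot's upper edge (150,90), which is the world +x side. The dark free edge is the lower one, so box +x heads −16.3° and the push point is about (484, 425) mm.

```bash
python3 -m handwheel '0.074 0.0396 -0.0377 0.0121 0 0 0;0.074 0.0396 -0.0377 0.0121 0 0 0;0.074 0.0396 -0.0377 0.0121 0 0 0;0.074 0.0396 -0.0377 0.0121 0 0 0;0.074 0.0396 -0.0377 0.0121 0 0 0' 30
python3 -m handwheel '0.074 0.0396 -0.0377 0.0121 0 0 0;0.074 0.0396 -0.0377 0.0121 0 0 0;0.074 0.0396 -0.0377 0.0121 0 0 0;0.074 0.0396 -0.0377 0.0121 0 0 0;0.074 0.0396 -0.0377 0.0121 0 0 0;0.074 0 0 0 0 0 0;0.074 0 0 0 0 0 0'
python3 -c "from h import *;go(460.5,-73.5,12)"
```

```text
t: 0.72
position: [0.3525, -0.3232, 0.1701]
tcp_rot: [0.98, 0.198, 0.0, -0.0]
contact_force: [1.4, -0.7, -0.4]
grip_width: 0.866
finger_force: 0.0
t: 1.6
position: [0.461, -0.0742, 0.1101]
tcp_rot: [0.98, 0.199, -0.0, 0.0]
contact_force: [0.7, -0.1, 0.2]
grip_width: 0.865
finger_force: 0.0
at [461.  -74.2 110.1] head 22.98 tilt [-0.04 -0.01] shift mm [-0.1 -0.8 98.1] turn z deg None t 1.6 F [ 0.7 -0.1  0.2] w 73.9 q [-0.33 -0.03  2.04 -0.    1.14  0.84]
```

```bash
python3 -m handwheel '0.074 0 -0.0008 0.05 0 0 0;0.074 0 0 0.035 0 0 0;0.074 0 0 0.015 0 0 0;0.074 0 0 0.006 0 0 0;0.074 0 0 0.002 0 0 0'
python3 -m handwheel '0.074 0 0 0.002 0 0 0'; python3 -m handwheel '0.074 0 0 0.002 0 0 0';python3 -m handwheel '0.074 0 0 0 0 0 0'
```

```text
t: 2.22
position: [0.4619, -0.0743, 0.0032]
tcp_rot: [0.98, 0.198, 0.001, 0.0]
contact_force: [0.1, -0.1, 0.8]
grip_width: 0.868
finger_force: 0.0
t: 2.35
position: [0.4621, -0.0741, 0.0014]
tcp_rot: [0.98, 0.199, 0.001, 0.001]
contact_force: [-0.3, 0.6, -0.3]
grip_width: 0.867
finger_force: 0.0
t: 2.48
position: [0.4618, -0.0738, -0.001]
tcp_rot: [0.98, 0.199, 0.001, 0.0]
contact_force: [-0.2, 0.5, -0.5]
grip_width: 0.869
finger_force: 0.0
t: 2.6
position: [0.4612, -0.0736, -0.0014]
tcp_rot: [0.98, 0.199, 0.0, 0.0]
contact_force: [-0.6, 0.1, 0.7]
grip_width: 0.871
finger_force: 0.0
```

```bash
python3 -m handwheel '0.060 0 0 0 0 0 0;0.055 0 0 0 0 0 0;0.055 0 0 0 0 0 0;0.055 0 0 0 0 0 0' 30
```

```text
t: 3.1
position: [0.4612, -0.0735, -0.001]
tcp_rot: [0.98, 0.199, 0.0, 0.0]
contact_force: [-1.4, 0.5, 6.5]
grip_width: 0.725
finger_force: 31.5
```

```bash
python3 -m handwheel '0.055 0 0 -0.004 0 0 0;0.055 0 0 -0.02 0 0 0;0.055 0 0 -0.04 0 0 0;0.055 0 0 -0.03 0 0 0;0.055 0 0 0 0 0 0'
python3 - <<'E'
from h import *
a=bot.grab_frame("scene")[150:330,180:380];b=bot.grab_frame("top")[220:340,280:440]
C=np.zeros((420,800,3),np.uint8);C[:360,:400]=cv2.resize(a,(400,360));C[:300,400:]=cv2.resize(b,(400,300));cv2.imwrite("pics/b1.png",C[:,:,::-1])
go(634.7,-117.2,90)
E
```

```text
t: 3.72
position: [0.4632, -0.0742, 0.095]
tcp_rot: [0.98, 0.199, 0.003, 0.001]
contact_force: [0.6, 0.2, -0.5]
grip_width: 0.729
finger_force: 33.1
at [460.7 -73.5  92. ] head 22.91 tilt [-0. -0.] shift mm [143.2 108.    2. ] turn z deg None t 3.83 F [ 0.4  1.1 -1.3] w 62.0 q [-0.33 -0.01  2.05 -0.    1.1   0.84]
```

View pics/b1.png

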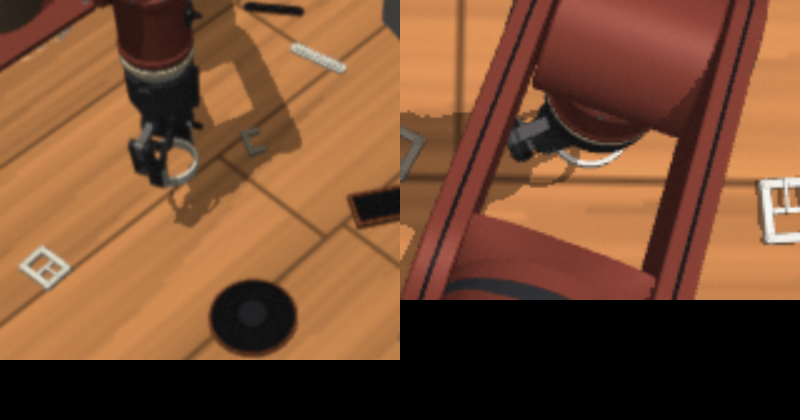

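The bangle is held and off the bench, seen at scene (270,231), apparently offset along tool +x. I'll measure it in the air before placing.

```bash
python3 - <<'E'
from h import *
for n,r in(("scene",(255,205,285,250)),("top",(325,262,380,295))):
    im=bot.grab_frame(n); c,px=blob(im,r,silver)
    e=cv2.fitEllipse(cv2.convexHull(c.astype(np.float32)))
    print(n,len(px),px.min(0),px.max(0),e)
    w=ray(n,px,.10)*1000
    f=np.linalg.lstsq(np.c_[2*w,np.ones(len(w))],(w**2).sum(1),rcond=None)[0]; print("circle",f[:2].round(1),np.sqrt(f[2]+f[0]**2+f[1]**2).round(1))
    for rr in(30,): 
        pp=proj(n,[[460.7/1000,-.0735,.1],[.4607+.0276,-.0735+.0117,.1]]);print("tcp px, +30 toolx",pp.round(1))
E
```

```text
scene 72 [264 220] [278 241] ((269.18353271484375, 230.36209106445312), (17.574554443359375, 21.269203186035156), 4.918833255767822)
circle [456.2 -72.3] 30.5
tcp px, +30 toolx [[265.5 231.1]
 [277.2 234.6]]
top 62 [343 280] [368 287] ((355.60198974609375, 278.98602294921875), (16.176212310791016, 25.8798885345459), 83.90509033203125)
circle [456.3 -74.6] 27.9
tcp px, +30 toolx [[354.5 269.1]
 [348.3 254.5]]
```

```bash
python3 -m handwheel '0.055 0.0363 0.0272 0.008 0 0 0;0.055 0.0363 0.0272 0.008 0 0 0;0.055 0.0363 0.0272 0.008 0 0 0;0.055 0.0363 0.0272 0.008 0 0 0;0.055 0 0 0 0 0 0;0.055 0 0 0 0 0 0'
python3 - <<'E'
from h import *
go(637,-117.2,12)
im=bot.grab_frame("scene");cv2.imwrite("pics/b2.png",cv2.resize(im[210:350,220:400],(720,560))[:,:,::-1])
E
```

```text
t: 4.68
position: [0.6353, -0.1167, 0.0582]
tcp_rot: [0.98, 0.199, -0.002, -0.001]
contact_force: [-0.2, 0.9, -0.4]
grip_width: 0.728
finger_force: 33.1
at [ 635.3 -116.7   58.2] head 22.91 tilt [-0.22  0.07] shift mm [ 1.5  1.2 46.2] turn z deg None t 4.67 F [-0.2  0.9 -0.4] w 62.2 q [-0.3   0.44  1.59 -0.    1.11  0.87]
```

View pics/b2.png

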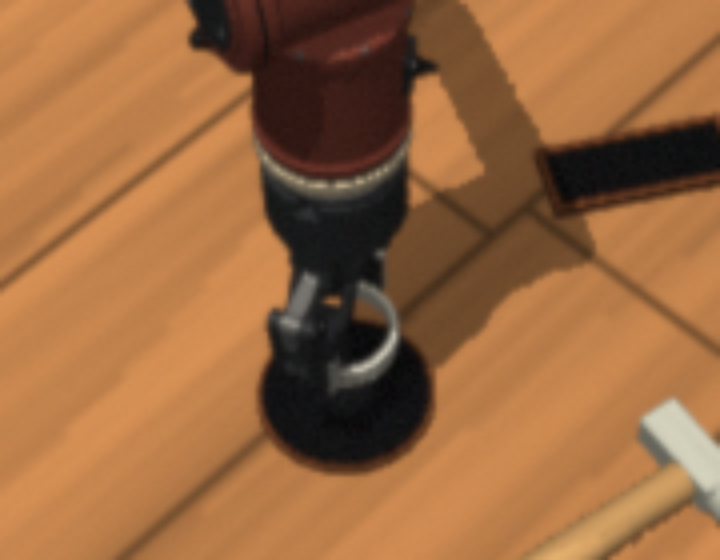

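The bangle hangs level over the round tray (ring about scene (313,295)). I'll lower it gently.

```bash
python3 -m handwheel '0.055 0.001 0.001 0.025 0 0 0;0.055 0 0 0.015 0 0 0;0.055 0 0 0.006 0 0 0;0.055 0 0 0 0 0 0;0.055 0 0 0.002 0 0 0'
python3 -m handwheel '0.055 0 0 0.002 0 0 0' |grep -E "pos|force"; python3 -m handwheel '0.055 0 0 0.001 0 0 0;0.055 0 0 0 0 0 0'|grep -E "pos|force"
```

```text
t: 5.35
position: [0.6392, -0.1181, 0.0134]
tcp_rot: [0.98, 0.199, 0.001, 0.0]
contact_force: [0.0, 0.2, -0.5]
grip_width: 0.727
finger_force: 33.1
position: [0.639, -0.118, 0.011]
contact_force: [0.2, -0.5, -1.4]
finger_force: 33.1
position: [0.6384, -0.1178, 0.0093]
contact_force: [-0.4, 0.8, -0.1]
finger_force: 33.1
```

```bash
for i in 1; do python3 -m handwheel '0.055 0 0 0.002 0 0 0;0.055 0 0 0 0 0 0'|grep -E "pos|contact"; python3 -m handwheel '0.055 0 0 0.001 0 0 0;0.055 0 0 0 0 0 0'|grep -E "pos|contact"; python3 -m handwheel '0.055 0 0 0.001 0 0 0;0.055 0 0 0 0 0 0'|grep -E "pos|contact"; done
```

```text
position: [0.6382, -0.1177, 0.0071]
contact_force: [-0.4, -0.3, 0.0]
position: [0.6383, -0.1178, 0.0062]
contact_force: [0.4, -0.0, 0.1]
position: [0.6384, -0.1178, 0.0052]
contact_force: [0.4, 1.1, -0.3]
```

```bash
python3 -m handwheel '0.055 0 0 0.001 0 0 0;0.055 0 0 0 0 0 0'|grep -E "pos|contact"; python3 -m handwheel '0.055 0 0 0.001 0 0 0;0.055 0 0 0 0 0 0'|grep -E "pos|contact"
```

```text
position: [0.6385, -0.1178, 0.0051]
contact_force: [-3.7, 1.6, 4.7]
position: [0.6385, -0.1178, 0.0051]
contact_force: [-6.4, 1.3, 11.8]
```

```bash
python3 -m handwheel '0.055 0 0 -0.001 0 0 0;0.064 0 0 0 0 0 0;0.068 0 0 0 0 0 0;0.074 0 0 0 0 0 0;0.074 0 0 0 0 0 0;0.074 0 0 -0.02 0 0 0;0.074 0 0 -0.04 0 0 0;0.074 0 0 -0.05 0 0 0'
python3 -c "from h import *;go(406,239.2,115,100)"
```

```text
t: 7.98
position: [0.6378, -0.1176, 0.1158]
tcp_rot: [0.98, 0.199, -0.001, -0.0]
contact_force: [0.7, 0.3, 0.8]
grip_width: 0.867
finger_force: 0.0
at [ 637.8 -117.6  115.8] head 22.9 tilt [-0.07  0.02] shift mm [ -74.7 -418.9    1.2] turn z deg -77.1 t 7.97 F [0.7 0.3 0.8] w 74.0 q [-0.3   0.38  1.56  0.    1.21  0.87]
```

```bash
python3 -m handwheel '0.07 -0.0093 -0.0524 0 0 0 0;0.05 -0.0093 -0.0524 0 0 0 0;0.03 -0.0093 -0.0524 0 0 0 0;0.026 -0.0093 -0.0524 0 0 0 0;0.026 -0.0093 -0.0524 0 0 0 0;0.026 -0.0093 -0.0524 0 0 0 0;0.026 -0.0093 -0.0524 0 0 0 0;0.026 -0.0093 -0.0524 0 0 0 0'
python3 -m handwheel '0.026 0 0 0 0 0 6.5;0.026 0 0 0 0 0 6.4;0.026 0 0 0 0 0 0;0.026 0 0 0 0 0 0'
python3 - <<'E'
from h import *
go(405.9,239.2,12,10)
im=bot.grab_frame("scene");c,px=blob(im,(275,280,340,335),silver);print(rect("scene",c,.02),len(px),ray("scene",px,.02).mean(0))
cv2.imwrite("pics/s1.png",np.hstack([cv2.resize(im[270:340,265:350],(400,330)),cv2.resize(im[80:240,260:454],(400,330))])[:,:,::-1])
E
```

```text
t: 8.98
position: [0.4063, 0.2409, 0.1161]
tcp_rot: [0.98, 0.198, 0.001, -0.0]
contact_force: [0.2, 0.5, -0.2]
grip_width: 0.306
finger_force: 0.0
t: 9.48
position: [0.4071, 0.2394, 0.1151]
tcp_rot: [0.996, 0.088, 0.001, -0.0]
contact_force: [0.3, 0.1, -0.1]
grip_width: 0.305
finger_force: 0.0
at [407.1 239.4 115.1] head 10.11 tilt [0.06 0.03] shift mm [ -1.3   0.  103.1] turn z deg 0.1 t 9.47 F [ 0.3  0.1 -0.1] w 26.1 q [ 0.36 -0.03  2.03  0.    1.14  1.76]
(637.7, -120.2, 64.5, 64.2, -46.4) 230 [ 0.63770129 -0.11921778]
```

View pics/s1.png

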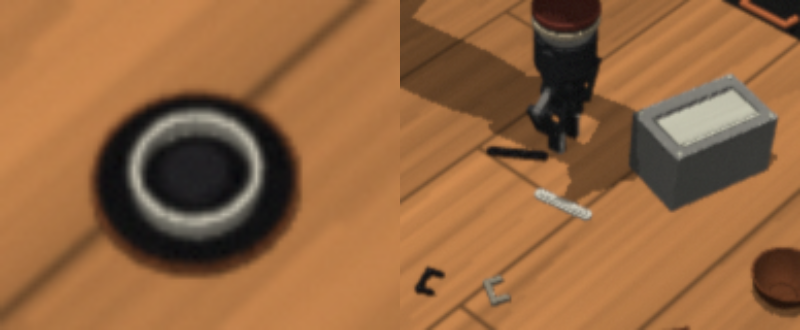

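The left half shows the bangle flat round the post. Now the slide: descend straddling it and feel the bench.

```bash
python3 -m handwheel '0.026 -0.0013 0 0.05 0 0 0;0.026 0 0 0.04 0 0 0;0.026 0 0 0.015 0 0 0;0.026 0 0 0.004 0 0 0;0.026 0 0 0.001 0 0 0;0.026 0 0 0 0 0 0'|grep -E "pos|contact"
for i in 1; do python3 -m handwheel '0.026 0 0 0.0015 0 0 0;0.026 0 0 0 0 0 0'|grep -E "pos|contact";python3 -m handwheel '0.026 0 0 0.0015 0 0 0;0.026 0 0 0 0 0 0'|grep -E "pos|contact"; done
```

```text
position: [0.4067, 0.2396, 0.0057]
contact_force: [0.3, 0.6, 1.0]
position: [0.4056, 0.2393, 0.0032]
contact_force: [0.1, -0.1, 0.0]
position: [0.4053, 0.2391, 0.0012]
contact_force: [0.6, 0.4, -0.3]
```

```bash
python3 -m handwheel '0.026 0 0 0.001 0 0 0;0.026 0 0 0 0 0 0'|grep -E "pos|contact";python3 -m handwheel '0.026 0 0 0.001 0 0 0;0.026 0 0 0 0 0 0'|grep -E "pos|contact"
```

```text
position: [0.4053, 0.2391, 0.0002]
contact_force: [-0.8, 0.1, -0.2]
position: [0.4055, 0.2392, -0.0001]
contact_force: [-2.8, -0.7, 6.7]
```

```bash
python3 -m handwheel '0.026 0 0 -0.0049 0 0 0;0.026 0 0 0 0 0 0;0.012 0 0 0 0 0 0;0.012 0 0 0 0 0 0;0.012 0 0 0 0 0 0' 30;python3 -m handwheel '0.012 0 0 -0.003 0 0 0;0.012 0 0 -0.01 0 0 0;0.012 0 0 0 0 0 0'
```

```text
t: 11.9
position: [0.4056, 0.2392, 0.0044]
tcp_rot: [0.996, 0.087, 0.0, -0.0]
contact_force: [-0.0, -0.1, 5.0]
grip_width: 0.167
finger_force: 29.4
t: 12.28
position: [0.4062, 0.2395, 0.0182]
tcp_rot: [0.996, 0.087, 0.001, -0.0]
contact_force: [0.4, -0.1, -1.1]
grip_width: 0.166
finger_force: 29.3
```

```bash
python3 - <<'E'
from h import *
go(650,126.2,60,57.2)
im=bot.grab_frame("scene");t=bot.grab_frame("top")
cv2.imwrite("pics/s2.png",np.hstack([cv2.resize(im[120:220,290:411],(400,330)),cv2.resize(t[250:350,140:261],(400,330))])[:,:,::-1])
E
```

```text
at [406.2 239.5  18.2] head 10.01 tilt [0.1  0.04] shift mm [220.5 153.9 -41.5] turn z deg -47.2 t 12.28 F [ 0.4 -0.1 -1.1] w 14.1 q [ 0.37  0.13  2.07 -0.    0.93  1.76]
```

View pics/s2.png

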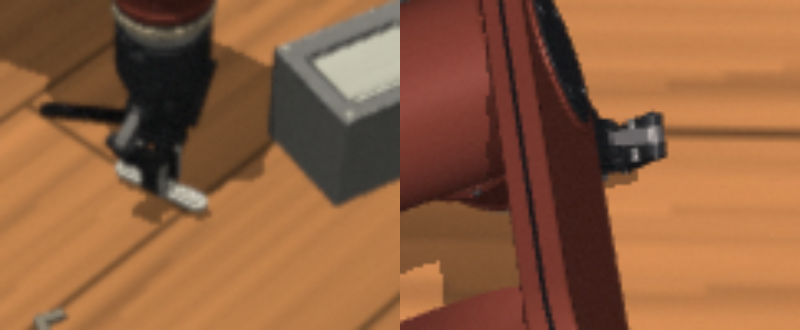

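The slide is held level, its ends visible on both sides of the fingers at scene (328,172) and (352,182).

```bash
python3 -m handwheel '0.012 0.0367 0.0257 -0.02 0 0 0;0.012 0.0367 0.0257 -0.02 0 0 0;0.012 0.0367 0.0257 -0.012 0 0 0;0.012 0.0367 0.0257 0 0 0 0;0.012 0.0367 0.0257 0 0 0 0;0.012 0.0367 0.0257 0 0 0 0'
python3 -m handwheel '0.012 0 0 0 0 0 -9.44;0.012 0 0 0 0 0 -9.44;0.012 0 0 0 0 0 -9.44;0.012 0 0 0 0 0 -9.44;0.012 0 0 0 0 0 -9.44;0.012 0 0 0 0 0 0;0.012 0 0 0 0 0 0'
python3 - <<'E'
from h import *
go(650,126.2,30,57.2)
im=bot.grab_frame("scene");z=bot.get_obs()["position"][2]
c,px=blob(im,(320,190,430,262),lambda H,S,V:(S<70)&(V>110));print(rect("scene",c,z+.002),len(px),px.min(0),px.max(0))
m=((lambda h:(h[...,1]<70)&(h[...,2]>110))(cv2.cvtColor(im,cv2.COLOR_RGB2HSV)))[190:262,320:430]
n,l,s,cc=cv2.connectedComponentsWithStats(m.astype(np.uint8));print([(a.tolist(),ray("scene",b+[320,190],z+.002).round(4).tolist()) for a,b in zip(s[1:],cc[1:]) if a[4]>8])
cv2.imwrite("pics/s3.png",cv2.resize(im[150:280,300:460],(800,600*13//16//1+0),interpolation=cv2.INTER_CUBIC)[:,:,::-1])
E
```

```text
t: 13.12
position: [0.65, 0.1248, 0.0687]
tcp_rot: [0.996, 0.087, -0.0, -0.0]
contact_force: [-0.6, 0.7, -1.5]
grip_width: 0.165
finger_force: 29.3
t: 14.0
position: [0.6488, 0.1256, 0.0689]
tcp_rot: [0.879, 0.477, -0.0, -0.0]
contact_force: [-0.6, -0.2, -1.7]
grip_width: 0.162
finger_force: 29.3
at [648.8 125.6  68.9] head 57.02 tilt [-0.03  0.  ] shift mm [ 1.2  0.6 38.9] turn z deg -0.2 t 14.0 F [-0.6 -0.2 -1.7] w 13.8 q [0.07 0.46 1.55 0.   1.14 0.65]
(635.5, 104.1, 35.8, 18.4, 55.4) 84 [364 232] [377 239]
[([63, 0, 10, 1, 10], [[0.5677, 0.2482]]), ([68, 27, 5, 11, 33], [[0.6421, 0.1695]]), ([68, 40, 11, 6, 21], [[0.6699, 0.15]]), ([44, 42, 14, 8, 84], [[0.6358, 0.1041]])]
```

View pics/s3.png

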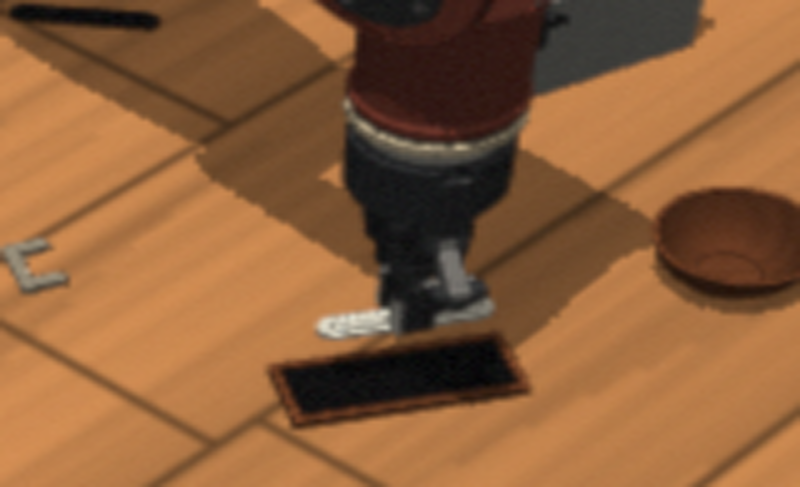

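The slide hangs level over its tray, with ends at about scene (363.4,237.3) and (398.6,230.5). I'll check the centring from those.

```bash
python3 - <<'E'
from h import *
w=ray("scene",[[363.4,237.3],[398.6,230.5]],.072);print(w,w.mean(0),np.linalg.norm(w[1]-w[0]))
E
```

```text
[[0.62605652 0.08832279]
 [0.67364503 0.16223927]] [0.64985077 0.12528103] 0.08791081852561197
```

```bash
python3 -m handwheel '0.012 0.0005 0.0005 0.03 0 0 0;0.012 0 0 0.02 0 0 0;0.012 0 0 0.003 0 0 0;0.012 0 0 0 0 0 0'|grep -E "pos|contact"
python3 -m handwheel '0.012 0 0 0.0015 0 0 0;0.012 0 0 0 0 0 0'|grep -E "pos|contact";python3 -m handwheel '0.012 0 0 0.001 0 0 0;0.012 0 0 0 0 0 0'|grep -E "pos|contact";python3 -m handwheel '0.012 0 0 0.001 0 0 0;0.012 0 0 0 0 0 0'|grep -E "pos|contact"
```

```text
position: [0.6498, 0.1257, 0.0162]
contact_force: [0.0, -0.1, 0.0]
position: [0.6504, 0.1258, 0.0156]
contact_force: [-0.0, 0.7, -0.6]
position: [0.6498, 0.1257, 0.0138]
contact_force: [-0.1, 0.1, 0.1]
position: [0.6496, 0.1257, 0.0125]
contact_force: [1.1, 0.5, -0.2]
```

```bash
python3 -m handwheel '0.012 0 0 0.001 0 0 0;0.012 0 0 0 0 0 0'|grep -E "pos|contact";python3 -m handwheel '0.012 0 0 0.001 0 0 0;0.012 0 0 0 0 0 0'|grep -E "pos|contact"
```

```text
position: [0.6496, 0.1257, 0.0115]
contact_force: [0.2, 0.6, -0.4]
position: [0.6497, 0.1257, 0.0106]
contact_force: [-0.1, -0.5, -0.5]
```

```bash
python3 -m handwheel '0.012 0 0 0.0008 0 0 0;0.012 0 0 0 0 0 0'|grep -E "pos|contact"
```

```text
position: [0.6498, 0.1257, 0.0105]
contact_force: [-3.2, -0.8, 5.1]
```

```bash
python3 -m handwheel '0.012 0 0 -0.0006 0 0 0;0.02 0 0 0 0 0 0;0.025 0 0 0 0 0 0;0.03 0 0 0 0 0 0;0.03 0 0 -0.02 0 0 0;0.04 0 0 -0.03 0 0 0;0.05 0 0 -0.05 0 0 0;0.05 0 0 0 0 0 0'
python3 -c "from h import *;go(407.3,-240.6,110,4)"
```

```text
t: 17.05
position: [0.6542, 0.1261, 0.1182]
tcp_rot: [0.878, 0.479, 0.005, 0.002]
contact_force: [0.3, -0.2, 0.5]
grip_width: 0.585
finger_force: 0.0
at [654.2 126.1 118.2] head 57.21 tilt [0.68 0.05] shift mm [-442.   -9.    5.] turn z deg 53.2 t 17.05 F [ 0.3 -0.2  0.5] w 50.0 q [0.07 0.4  1.52 0.   1.21 0.64]
```

```bash
python3 -m handwheel '0.05 -0.055 -0.0006 0 0 0 0;0.05 -0.055 -0.0006 0 0 0 0;0.05 -0.055 -0.0006 0 0 0 0;0.05 -0.055 -0.0006 0 0 0 0;0.05 -0.055 -0.0006 0 0 0 0;0.05 -0.055 -0.0006 0 0 0 0;0.05 -0.055 -0.0006 0 0 0 0;0.05 -0.055 -0.0006 0 0 0 0'
python3 -m handwheel '0.05 0 0 0 0 0 10.6;0.05 0 0 0 0 0 10.6;0.05 0 0 0 0 0 10.6;0.05 0 0 0 0 0 10.6;0.05 0 0 0 0 0 10.6;0.05 0 0 0 0 0 0;0.05 0 0 0 0 0 0'
python3 - <<'E'
from h import *
im=bot.grab_frame("scene");t=bot.grab_frame("top")
for n,i,r in(("scene",im,(345,225,415,270)),("top",t,(222,155,292,215))):
    c,px=blob(i,r,lambda H,S,V:(S<70)&(V>110));print(rect(n,c,.015),len(px))
c,px=blob(im,(185,268,220,298),silver);print("buckle",rect("scene",c,.009))
cv2.imwrite("pics/s4.png",np.hstack([cv2.resize(im[215:275,340:420],(400,300)),cv2.resize(im[210:310,150:280],(400,300))])[:,:,::-1])
go(407.3,-240.6,12,4)
E
```

```text
t: 18.05
position: [0.4063, -0.2429, 0.111]
tcp_rot: [0.878, 0.479, 0.0, 0.0]
contact_force: [1.0, -1.4, -0.1]
grip_width: 0.584
finger_force: 0.0
t: 18.92
position: [0.4074, -0.2415, 0.1107]
tcp_rot: [0.999, 0.038, 0.0, 0.0]
contact_force: [-0.5, -0.1, 0.7]
grip_width: 0.586
finger_force: 0.0
(651.6, 124.1, 86.4, 19.8, 57.5) 205
(648.4, 124.7, 86.3, 15.7, 57.3) 297
buckle (408.3, -241.3, 53.7, 41.7, 2.9)
at [ 407.4 -241.5  110.6] head 4.34 tilt [ 0. -0.] shift mm [-0.  -1.  98.6] turn z deg 0.3 t 19.02 F [ 0.1 -0.2 -0.7] w 50.0 q [-0.7  -0.02  2.02 -0.    1.14  0.79]
```

View pics/s4.png

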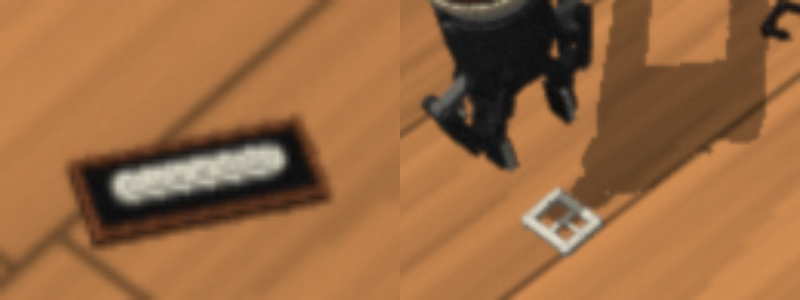

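Left half: the slide lies centred in its tray. Now the buckle: feel the bench first.

```bash
python3 -m handwheel '0.05 0 -0.001 0.05 0 0 0;0.05 0 0 0.04 0 0 0;0.05 0 0 0.01 0 0 0;0.05 0 0 0.006 0 0 0;0.05 0 0 0.002 0 0 0;0.05 0 0 0 0 0 0'|grep -E "pos|contact"
python3 -m handwheel '0.05 0 0 0.001 0 0 0;0.05 0 0 0 0 0 0'|grep -E "pos|contact";python3 -m handwheel '0.05 0 0 0.001 0 0 0;0.05 0 0 0 0 0 0'|grep -E "pos|contact"
```

```text
position: [0.4082, -0.2413, 0.0036]
contact_force: [-0.7, -0.3, -0.2]
position: [0.4076, -0.2408, 0.0019]
contact_force: [-1.3, 0.6, -0.2]
position: [0.4073, -0.2405, 0.0004]
contact_force: [-0.8, 0.0, 0.2]
```

```bash
python3 -m handwheel '0.05 0 0 0.0015 0 0 0;0.05 0 0 0 0 0 0'|grep -E "pos|contact";python3 -m handwheel '0.05 0 0 0.0015 0 0 0;0.05 0 0 0 0 0 0'|grep -E "pos|contact"
```

```text
position: [0.4072, -0.2404, -0.0012]
contact_force: [0.4, -0.2, -0.6]
position: [0.4072, -0.2405, -0.0027]
contact_force: [-0.1, -0.8, -0.8]
```

```bash
python3 -m handwheel '0.05 0 0 -0.0047 0 0 0;0.05 0 0 0 0 0 0;0.034 0 0 0 0 0 0;0.034 0 0 0 0 0 0;0.034 0 0 0 0 0 0;0.034 0 0 0 0 0 0' 30;python3 -m handwheel '0.034 0 0 -0.003 0 0 0;0.034 0 0 -0.02 0 0 0;0.034 0 0 -0.03 0 0 0;0.034 0 0 0 0 0 0;0.034 0 0 0 0 0 0'
python3 - <<'E'
from h import *
im=bot.grab_frame("scene")
go(503.3,-425.1,60,-31)
cv2.imwrite("pics/k1.png",cv2.resize(im[210:310,150:283],(800,600))[:,:,::-1])
E
```

```text
t: 21.52
position: [0.4076, -0.2409, 0.0027]
tcp_rot: [0.999, 0.037, 0.0, 0.0]
contact_force: [-1.9, 1.0, 5.3]
grip_width: 0.455
finger_force: 30.2
t: 22.15
position: [0.4069, -0.2402, 0.0545]
tcp_rot: [0.999, 0.037, -0.0, -0.0]
contact_force: [-0.5, 1.1, -0.5]
grip_width: 0.451
finger_force: 30.4
at [ 406.6 -239.9   54.1] head 4.21 tilt [-0.08  0.07] shift mm [ 82.9 191.7  -6.2] turn z deg 35.2 t 22.2 F [-0.3 -0.4 -1.4] w 39.0 q [-0.7   0.07  2.06 -0.    1.02  0.8 ]
```

View pics/k1.png

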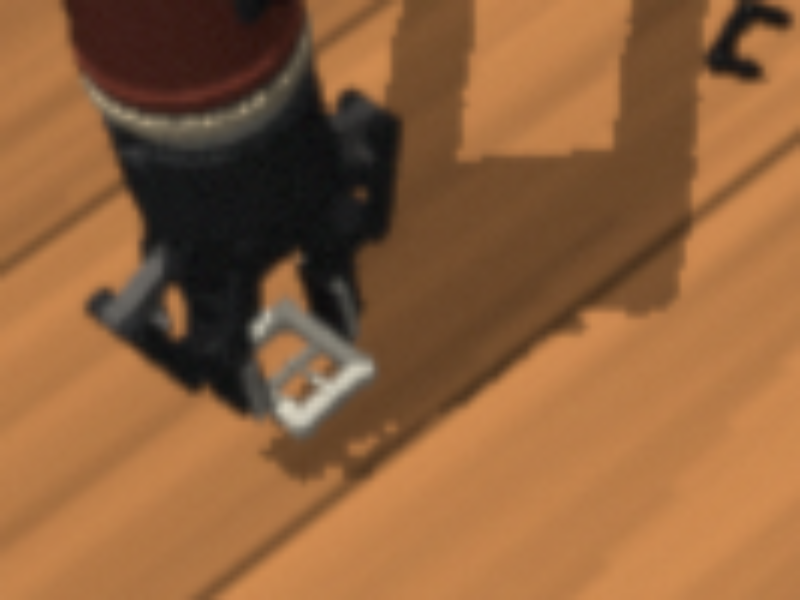

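```bash
python3 - <<'E'
from h import *
for z in(.06,):
    w=ray("scene",[[197.4,260],[211.8,271.3],[199.9,282.8]],z)*1000;print(w.round(1),np.linalg.norm(w[1]-w[0]),np.linalg.norm(w[2]-w[1]),np.degrees(np.arctan2(*(w[1]-w[0])[::-1])))
c=np.array([406.6,-239.9,60]);M=np.array([[.9973,.0734],[-.0734,.9973]])
print(proj("scene",[np.r_[c[:2]+np.array([a,b])@np.array([[.9973,.0734],[-.0734,.9973]]),61]/1000 for a,b in((-26,20),(26,20),(26,-20),(-26,-20))]).round(1))
E
```

```text
[[ 382.  -223.4]
 [ 432.1 -220.8]
 [ 437.5 -260.1]] 50.162763824182896 39.6739896684959 2.8793158851787646
[[197.1 258.7]
 [212.4 270.1]
 [199.6 281.1]
 [184.3 269.4]]
```

The buckle is held flat; its projected corners match to within 2 px.

```bash
python3 -m handwheel '0.034 0.0165 0.0384 0 0 0 0;0.034 0.0165 0.0384 0 0 0 0;0.034 0.0165 0.0384 0 0 0 0;0.034 0.0165 0.0384 0 0 0 0;0.034 0.0165 0.0384 0 0 0 0;0.034 0 0 0 0 0 0'
python3 -m handwheel '0.034 0 0 0 0 0 8.8;0.034 0 0 0 0 0 8.8;0.034 0 0 0 0 0 8.8;0.034 0 0 0 0 0 8.8;0.034 0 0 0 0 0 0;0.034 0 0 0 0 0 0'
python3 - <<'E'
from h import *
go(503.3,-425.1,16,-31)
im=bot.grab_frame("scene");c,px=blob(im,(130,290,200,390),lambda H,S,V:(S<60)&(V>120));print(rect("scene",c,.06),len(px),px.min(0),px.max(0))
E
```

```text
t: 22.95
position: [0.5037, -0.4278, 0.0532]
tcp_rot: [0.999, 0.036, -0.0, -0.0]
contact_force: [0.1, -0.4, -0.6]
grip_width: 0.452
finger_force: 30.5
t: 23.7
position: [0.5032, -0.4251, 0.0544]
tcp_rot: [0.964, -0.266, -0.001, -0.0]
contact_force: [0.6, 0.0, 0.0]
grip_width: 0.455
finger_force: 30.5
at [ 503.2 -425.1   54.4] head -30.81 tilt [-0.06  0.07] shift mm [ 0.1 -0.1 38.4] turn z deg 0.2 t 23.7 F [0.6 0.  0. ] w 38.9 q [-0.82  0.47  1.56  0.    1.11  1.29]
(503.9, -426.3, 52.0, 40.1, -30.3) 203 [148 338] [168 361]
```

```bash
python3 -m handwheel '0.034 0 0 0.025 0 0 0;0.034 0 0 0.014 0 0 0;0.034 0 0 0.003 0 0 0;0.034 0 0 0 0 0 0'|grep -E "pos|contact"
python3 -m handwheel '0.034 0 0 0.001 0 0 0;0.034 0 0 0 0 0 0'|grep -E "pos|contact";python3 -m handwheel '0.034 0 0 0.001 0 0 0;0.034 0 0 0 0 0 0'|grep -E "pos|contact";python3 -m handwheel '0.034 0 0 0.001 0 0 0;0.034 0 0 0 0 0 0'|grep -E "pos|contact"
```

```text
position: [0.5037, -0.426, 0.0132]
contact_force: [0.2, 0.4, -0.3]
position: [0.504, -0.4264, 0.0129]
contact_force: [-0.2, -0.4, -1.0]
position: [0.5037, -0.426, 0.0112]
contact_force: [-0.2, -0.2, 0.3]
position: [0.5036, -0.4259, 0.0101]
contact_force: [0.4, -0.9, -1.3]
```

```bash
python3 -m handwheel '0.034 0 0 0.001 0 0 0;0.034 0 0 0 0 0 0'|grep -E "pos|contact";python3 -m handwheel '0.034 0 0 0.0008 0 0 0;0.034 0 0 0 0 0 0'|grep -E "pos|contact"
```

```text
position: [0.5036, -0.4259, 0.009]
contact_force: [-0.5, 0.9, -0.1]
position: [0.5038, -0.426, 0.0088]
contact_force: [-1.6, 1.5, 3.0]
```

```bash
python3 -m handwheel '0.034 0 0 -0.0008 0 0 0;0.044 0 0 0 0 0 0;0.05 0 0 0 0 0 0;0.05 0 0 0 0 0 0;0.05 0 0 -0.02 0 0 0;0.05 0 0 -0.03 0 0 0;0.05 0 0 -0.05 0 0 0;0.05 0 0 0 0 0 0'|grep -E "pos|width"
python3 -m handwheel '0.05 0 0 0 0 0 -10.44;0.05 0 0 0 0 0 -10.44;0.05 0 0 0 0 0 -10.44;0.05 0 0 0 0 0 -10.44;0.05 0 0 0 0 0 -10.44;0.05 0 0 0 0 0 -10.44;0.05 0 0 0 0 0 -10.44;0.05 0 0 0 0 0 -10.44' >/dev/null
python3 -m handwheel '0.05 0 0 0 0 0 -10.44;0.05 0 0 0 0 0 0;0.05 0 0 0 0 0 0' >/dev/null
python3 -c "from h import *;go(448.7,70.5,110,63.2)"
```

```text
position: [0.5068, -0.4292, 0.1169]
grip_width: 0.588
at [ 503.6 -425.9  109.3] head 62.77 tilt [-0.  0.] shift mm [ 416.3 -276.    -0.7] turn z deg -0.4 t 27.88 F [0.3 0.5 0.6] w 50.2 q [-0.82  0.41  1.53 -0.    1.2  -0.35]
```

```bash
python3 -m handwheel '0.05 0.0416 -0.0276 0 0 0 -0.4;0.05 0.0416 -0.0276 0 0 0 0;0.05 0.0416 -0.0276 0 0 0 0;0.05 0.0416 -0.0276 0 0 0 0;0.05 0.0416 -0.0276 0 0 0 0' >/dev/null
python3 -m handwheel '0.05 0.0416 -0.0276 0 0 0 0;0.05 0.0416 -0.0276 0 0 0 0;0.05 0.0416 -0.0276 0 0 0 0;0.05 0.0416 -0.0276 0 0 0 0;0.05 0.0416 -0.0276 0 0 0 0;0.05 0 0 0 0 0 0;0.05 0 0 0 0 0 0' >/dev/null
python3 - <<'E'
from h import *
im=bot.grab_frame("scene");t=bot.grab_frame("top")
for n,i,r in(("scene",im,(135,330,195,390)),("top",t,(490,225,555,290))):
    c,px=blob(i,r,lambda H,S,V:(S<70)&(V>110));print(rect(n,c,.015),len(px))
c,px=blob(im,(295,207,320,232),lambda H,S,V:(S<90)&(V>80));print("half",rect("scene",c,.009))
go(448.7,70.5,12,63.2)
cv2.imwrite("pics/k2.png",np.hstack([cv2.resize(im[325:395,125:218],(400,300)),cv2.resize(im[150:250,240:373],(400,300))])[:,:,::-1])
E
```

```text
(503.5, -426.2, 54.1, 41.3, -30.5) 309
(502.1, -425.1, 52.4, 42.1, -30.2) 341
half (449.7, 69.5, 42.2, 22.6, -27.0)
at [444.2  68.6 109.3] head 63.25 tilt [ 0.02 -0.02] shift mm [ 3.8  3.2 97.3] turn z deg 0.0 t 29.48 F [ 0.1 -0.4 -1.3] w 49.9 q [-0.02 -0.08  2.08 -0.    1.14  0.44]
```

View pics/k2.png

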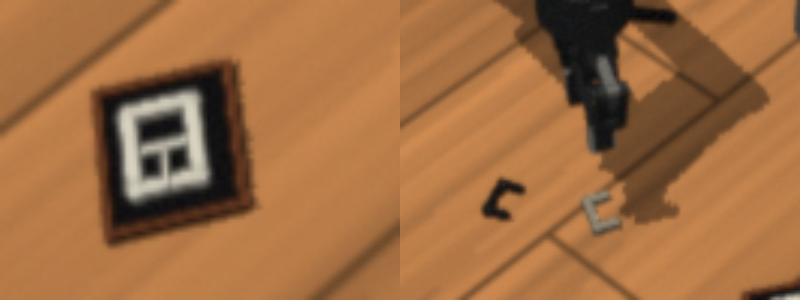

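The buckle is centred in its tray. Now the grey half buckle.

```bash
python3 -m handwheel '0.05 0.0038 0.0032 0.05 0 0 0;0.05 0 0 0.04 0 0 0;0.05 0 0 0.012 0 0 0;0.05 0 0 0.006 0 0 0;0.05 0 0 0 0 0 0;0.05 0 0 0 0 0 0'|grep -E "pos|contact"
python3 -m handwheel '0.05 0 0 0.002 0 0 0;0.034 0 0 0 0 0 0;0.034 0 0 0 0 0 0;0.034 0 0 0 0 0 0;0.034 0 0 0 0 0 0' 30
python3 -m handwheel '0.034 0 0 -0.003 0 0 0;0.034 0 0 -0.03 0 0 0;0.034 0 0 -0.05 0 0 0;0.034 0 0 -0.05 0 0 0;0.034 0 0 -0.04 0 0 0;0.034 0 0 0 0 0 0;0.034 0 0 0 0 0 0'
python3 - <<'E'
from h import *
go(483.7,425,170,163.7)
im=bot.grab_frame("scene")
cv2.imwrite("pics/h1.png",cv2.resize(im[90:240,230:380],(600,600))[:,:,::-1])
E
```

```text
position: [0.4497, 0.0715, 0.0026]
contact_force: [-0.1, 0.9, -0.3]
t: 30.85
position: [0.4489, 0.0717, -0.0001]
tcp_rot: [0.851, 0.525, 0.0, 0.0]
contact_force: [-1.2, 0.7, 6.5]
grip_width: 0.454
finger_force: 30.4
t: 31.72
position: [0.4478, 0.0716, 0.1714]
tcp_rot: [0.851, 0.525, -0.0, -0.0]
contact_force: [-0.3, -0.1, -1.8]
grip_width: 0.454
finger_force: 30.3
at [447.8  71.6 171.4] head 63.37 tilt [-0.05  0.  ] shift mm [ 332.  -126.3    1.4] turn z deg 79.7 t 31.73 F [-0.3 -0.1 -1.8] w 38.8 q [-0.02 -0.15  2.02  0.    1.27  0.45]
```

View pics/h1.png

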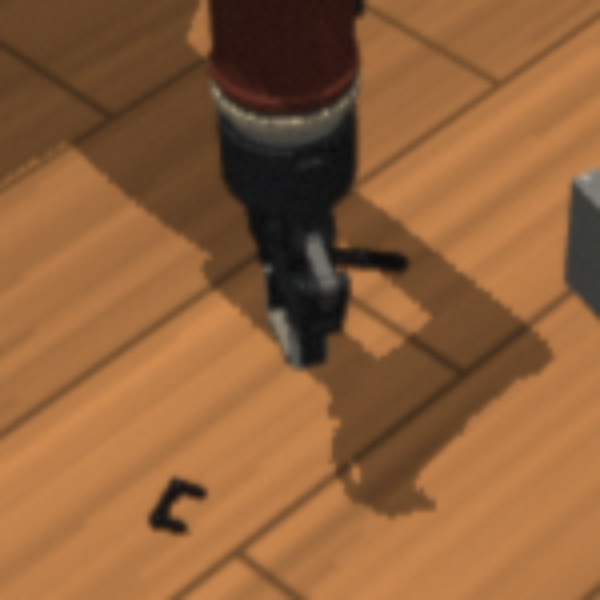

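The half buckle is held and the black look-alike is untouched at scene (273,216). Next, over to the box.

```bash
python3 -m handwheel '0.034 0.0474 -0.018 0 0 0 0;0.034 0.0474 -0.018 0 0 0 0;0.034 0.0474 -0.018 0 0 0 0;0.034 0.0474 -0.018 0 0 0 0;0.034 0.0474 -0.018 0 0 0 0;0.034 0.0474 -0.018 0 0 0 0;0.034 0.0474 -0.018 0 0 0 0' >/dev/null
python3 -m handwheel '0.034 0 0 0 0 0 -10.03;0.034 0 0 0 0 0 -10.03;0.034 0 0 0 0 0 -10.03;0.034 0 0 0 0 0 -10.03;0.034 0 0 0 0 0 -10.03;0.034 0 0 0 0 0 -10.03;0.034 0 0 0 0 0 -10.03;0.034 0 0 0 0 0 -10.03' >/dev/null
python3 -m handwheel '0.034 0 0 0 0 0 -10.03;0.034 0 0 0 0 0 -10.03;0.034 0 0 0 0 0 0;0.034 0 0 0 0 0 0'
python3 -c "from h import *;go(483.7,425,115,163.7)"
```

```text
t: 34.15
position: [0.4839, 0.4243, 0.1708]
tcp_rot: [0.144, 0.99, -0.001, -0.001]
contact_force: [0.0, -0.2, 0.4]
grip_width: 0.46
finger_force: 30.3
at [483.9 424.3 170.8] head 163.47 tilt [-0.1  -0.07] shift mm [ 0.3  0.7 55.8] turn z deg -0.2 t 34.15 F [ 0.  -0.2  0.4] w 39.3 q [ 0.6   0.31  1.53 -0.    1.3  -0.68]
```

```bash
python3 -m handwheel '0.034 0 0.0007 0.035 0 0 0;0.034 0 0 0.025 0 0 0;0.034 0 0 0.01 0 0 0;0.034 0 0 0.008 0 0 0;0.034 0 0 0.008 0 0 0;0.034 0 0 0 0 0 0'|grep -E "pos|force"
python3 -m handwheel '0.034 0 0 0.01 0 0 0;0.034 0 0 0.01 0 0 0;0.034 0 0 0 0 0 0'|grep -E "pos|force|width"
```

```text
position: [0.4848, 0.4255, 0.0863]
contact_force: [-1.4, -0.4, 1.1]
finger_force: 30.4
position: [0.4835, 0.4248, 0.0645]
contact_force: [-1.3, 0.4, 0.2]
grip_width: 0.458
finger_force: 30.3
```

Entering smoothly with low forces. Down to the release depth.

```bash
python3 -m handwheel '0.034 0 0 0.01 0 0 0;0.034 0 0 0.0075 0 0 0;0.034 0 0 0 0 0 0'|grep -E "pos|force|width"
python3 -m handwheel '0.06 0 0 0 0 0 0;0.06 0 0 0 0 0 0;0.06 0 0 0 0 0 0;0.06 0 0 0 0 0 0;0.06 0 0 0 0 0 0;0.06 0 0 0 0 0 0;0.06 0 0 0 0 0 0;0.06 0 0 0 0 0 0'|grep -E "pos|force|width"
python3 -m handwheel '0.06 0 0 -0.01 0 0 0;0.06 0 0 -0.015 0 0 0;0.06 0 0 -0.025 0 0 0;0.06 0 0 -0.035 0 0 0;0.06 0 0 -0.05 0 0 0;0.06 0 0 0 0 0 0'|grep -E "pos|force|width"
python3 - <<'E'
from h import *
go(420,150,200)
im=bot.grab_frame("scene")
cv2.imwrite("pics/h2.png",np.hstack([cv2.resize(im[40:240,320:480],(400,500)),cv2.resize(im[200:400,130:420],(400,276)).copy() if 0 else np.zeros((500,400,3),np.uint8)])[:,:400,::-1])
E
```

```text
position: [0.4839, 0.4248, 0.0474]
contact_force: [-2.0, -0.4, -0.2]
grip_width: 0.458
finger_force: 30.3
position: [0.4848, 0.4254, 0.0488]
contact_force: [-0.4, 0.1, 0.9]
grip_width: 0.701
finger_force: 0.5
position: [0.488, 0.4274, 0.1914]
contact_force: [0.3, 0.9, 0.2]
grip_width: 0.703
finger_force: 0.0
at [488.  427.4 191.4] head 163.66 tilt [0.58 0.38] shift mm [ -12.8 -285.2  -11.1] turn z deg None t 37.4 F [0.3 0.9 0.2] w 60.0 q [ 0.6   0.3   1.51 -0.    1.32 -0.69]
```

View pics/h2.png

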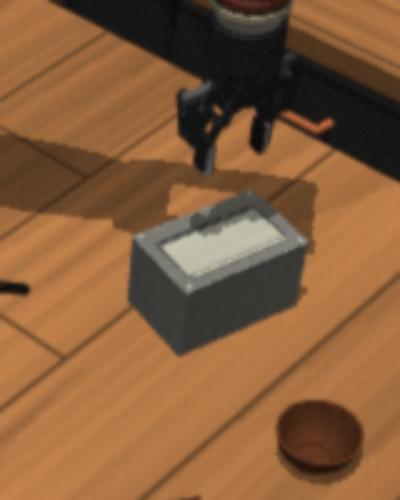

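The flap is shut, the fingers are empty and the box hasn't moved. My viewing budget is used up, so the last check is numeric, then I'll hand in.

```bash
python3 -m handwheel '0.06 0 0 -0.02 0 0 0;0.06 0 0 0 0 0 0;0.06 0 0 0 0 0 0;0.06 0 0 0 0 0 0' | grep -E "pos|contact"
python3 - <<'E'
from h import *
s=bot.grab_frame("scene")
B=lambda H,S,V:(S<70)&(V>110)
for k,r,z in(("bangle",(275,280,340,335),.02),("slide",(345,225,415,270),.015),("buckle",(135,330,195,390),.013)):
    c,px=blob(s,r,B);print(k,rect("scene",c,z),len(px))
c,px=blob(s,(365,110,450,180),lambda H,S,V:(S<60)&(V>150));print("flap",rect("scene",c,.095),len(px))
s0=cv2.imread("pics/scene0.png")[:,:,::-1].copy();c,px=blob(s0,(365,110,450,180),lambda H,S,V:(S<60)&(V>150));print("flap before",rect("scene",c,.095),len(px))
print("hammer/bowl change",np.abs(s[305:390,305:420].astype(int)-s0[305:390,305:420]).mean().round(2),np.abs(s[195:235,425:470].astype(int)-s0[195:235,425:470]).mean().round(2))
E
```

```text
position: [0.4843, 0.425, 0.2027]
contact_force: [0.4, 0.4, 0.9]
bangle (638.4, -119.5, 64.4, 62.2, -46.5) 177
slide (650.8, 124.6, 86.4, 18.0, 57.4) 199
buckle (502.3, -425.9, 54.2, 41.4, -30.5) 304
flap (495.5, 422.5, 122.0, 58.6, 73.5) 607
flap before (495.8, 422.6, 122.3, 59.4, 73.8) 663
hammer/bowl change 3.49 2.01
```

```bash
python3 -c "from plant import bot;print(bot.hand_in())"
```

```text
the job is handed in; nothing more can be done
None
```

I handed the job in at about 38 s of the 99 s allowed: bangle flat round its post, hair slide and buckle centred lengthways in their trays, and half buckle pushed into the scrap box with the flap shut again; it was let go inside and the fingers came out empty, though the inside of the box can't be seen.

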